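Index the inspection turntable by one hole

TASK

Bring the next ceramic plate under the magnifier: with your fingertips press the red indexing plunger in, keep it pressed while you push the turntable round clockwise (seen from above), and let the plunger spring back up into the next hole, so that the table is locked one hole further on. Do not touch the plates in their nests and do not disturb anything else on the bench.

Things in the scene. Friction and masses are not known exactly. Their poses are not given: they have to be found in the camera images.
- stand: fixed indexing stand: round white base 330 mm across, 12 mm high; black turntable 200 mm across, top 32 mm up; slotted aluminium index plate round the plunger's side, 106 to 148 mm from the axis, top 38 mm up. Origin: on the turntable's axis at bench height; z up; own +x points to the magnifier, so the plunger starts at own x = -125 mm, y = 0. Position and yaw vary
- magnifier (a point): middle of the magnifier's lens, 98 mm above the bench, 70 mm from the axis; its black ring is 73 mm across, top 103 mm above the bench. Its post, 105 mm tall, stands 145 mm from the axis on the same side. Fixed to the stand
- table_turn (a joint): turntable angle in rad: 0 at the start (plunger in its first hole), grows clockwise as seen from above; holes at -0.785, 0, 0.785 and 1.571 (45 degrees apart). Turns freely (about 1 N at the plunger) once the plunger is pressed in, and is locked, with about 0.015 rad of play, while the plunger is up in a hole
- plunger (a joint): how far the indexing plunger is pressed in, m: 0 = up and locked in a hole, 0.017 = hard stop. The round-ended pin is clear of its hole from 0.012. The spring pushes up with 4 N at 0 and 9 N at the stop. Let go between holes it stays about 12 mm in; let go within about 4 mm of a hole's middle it finds the hole and comes up
- plunger_dish (a point): centre of the dish floor in the red round cap of the plunger, 62 mm above the bench when up. The cap is 55 mm across; its dish is 46 mm across inside, 7 mm deep, floor level, rim top 69 mm above the bench when up. The plunger stands on the turntable's rim 125 mm from the axis and goes round with it; it presses straight down. A fingertip can slide a little in the dish, so check the table's angle before letting go
- next_hole (a point): middle of the next hole (clockwise) at the top face of the index plate, 38 mm above the bench, 125 mm from the axis; a black spot in the plate's black curved slot. The plunger belongs above it at the end
- view_point (a point): the point under the middle of the magnifier, 34 mm above the bench, 70 mm from the axis
- plate_seen: white ceramic plate 30 x 30 x 4 mm with metal lines, lying loose in a shallow square nest (rim 3 mm high) of the turntable, 70 mm from the axis: the plate that starts under the magnifier. Origin: centre of its underside, 32 mm above the bench
- plate_next: white ceramic plate 30 x 30 x 4 mm with metal lines, lying loose in a shallow square nest (rim 3 mm high) of the turntable, 70 mm from the axis: the next plate (copper-coloured lines), which starts one nest anticlockwise of the magnifier. Origin: centre of its underside, 32 mm above the bench
- plate_third: white ceramic plate 30 x 30 x 4 mm with metal lines, lying loose in a shallow square nest (rim 3 mm high) of the turntable, 70 mm from the axis: the plate two nests anticlockwise of the magnifier. Origin: centre of its underside, 32 mm above the bench
- plate_done: white ceramic plate 30 x 30 x 4 mm with metal lines, lying loose in a shallow square nest (rim 3 mm high) of the turntable, 70 mm from the axis: the plate one nest clockwise of the magnifier. Origin: centre of its underside, 32 mm above the bench
- cassette: finned aluminium plate cassette, 75 x 60 mm, 65 mm tall; bystander. Origin: centre of its underside
- tub: white plastic tub, 84 mm wide, 75 mm tall; bystander. Origin: centre of its underside
- flask: small white plastic bottle with a blue cap, 44 mm wide, 95 mm tall; bystander. Origin: centre of its underside
- tweezers: steel tweezers lying flat, 130 mm long, 6 mm high; bystander. Origin: centre of its underside
- card_a: loose white ceramic card with grey lines, 55 x 40 x 4 mm, on the bench; bystander. Origin: centre of its underside
- card_b: loose white ceramic card with reddish lines, 55 x 40 x 4 mm, on the bench; bystander. Origin: centre of its underside
- driver: small screwdriver lying on the bench, 150 mm long; bystander. Origin: centre of its underside
Things that resemble listed ones, but are neither listed nor needed, are in the scene too. Leave any green look-alike of the plate_done alone.

How it is judged:
By the outcome, as a careful person would: the job done as asked, in the order asked, and still so for the second after the job is handed in, with the robot touching nothing.
It also fails if it takes over 38 s, if anything falls off the work surface, if the arm or the gripper's body presses on something with over 40 N, if the wrist force passes 120 N, or if a joint passes its speed limit or range.

ROBOT

A 7-joint arm with a two-finger parallel gripper is mounted at the origin on the work surface. World frame = base frame: x ahead of the robot, y to its left, z up, the work surface at z = 0. Lengths are in mm, angles in degrees, forces in N, time in s.
With the tool pointing down it reaches from about 350 to 900 mm from the base axis. Payload 8.1 kg.
Tool frame: the origin (TCP) lies at the very end of the fingers, on their centre line; the grasp point (between the pads) lies 19 mm behind it; z points along the fingers, y is the direction in which the jaws open and shut (so a half turn about z gives the same grasp; the last joint's range is limited). The gripper opens to 85 mm and grips with 20 to 120 N. Pads are 22 mm wide; open, the fingers measure 114 mm over their backs; the gripper's body (76 mm by 85 mm) begins 54 mm behind the grasp point. The pads swing forward as they close: fully open they stand 13 mm farther back than shut.
Start: joints at [59.038, 24.895, 1.432, 90.138, -0.665, 64.973, -4.303], TCP at [264.947, -566.078, 231.323] pointing down, gripper open.
Joint ranges: [-149.89, 149.89], [-25.12, 119.58], [-72.63, 75.52], [4.76, 147.25], [-75.54, 255.54], [6.69, 114.76], [-157.13, 157.13]. Speed limits (degrees/s): [127.2, 127.2, 172.46, 172.46, 180, 180, 180].

INTERFACE

Orientations are given as a 3x3 rotation matrix whose columns are the frame's x, y, z axes.
In Python, from bench import robot gives the robot as it stands. The module is installed in compiled form; this text tells all that it offers.
- The arm moves only by the tool play_rows, never from a script. Its argument "motion" is a list of rows, each an object of numbers: "fingers": the gripper's target within -1 to 1 (fully open at 1, half-way at 0, shut at -1); "dx", "dy", "dz": the shift along the tool's x, y, z normalised to -1 to 1, where 1 is 0.025 m; "wx", "wy", "wz": the turn, a rotation vector about the tool's x, y, z normalised to -1 to 1, where 1 is 6 degrees. In form: [{"fingers": .., "dx": .., "dy": .., "dz": .., "wx": .., "wy": .., "wz": ..}, ...]. A call has 1 to 12 rows; each row shifts and turns the commanded pose from where the row before left it, along the tool's axes as they then stand; what a row does not reach is not made up. A row lasts 1/10 s, in which the tool goes at most 50 mm and 8.59 degrees, less where a joint would pass 70% of its speed; a pose out of reach is approached as far as the arm can. A call with a number of a shift or a turn outside -1 to 1 is refused whole. A call with a gripper value outside its range is refused whole. The fingers move at their own pace and stop on an object; "squeeze" is the grip in N (left out, the last holds). Time passes only in rows, so rows that do not move let the fingers close. It gives the time, the measured TCP pose, the force and the opening at its end, in the units of the state.
- robot.state(): the state, without advancing time (a new reading comes with each control period).
- robot.read_camera(name): name is "scene" or "top" or "wrist"; returns a dict with "color" (384x512x3 uint8, blue, green, red), "K" (3x3 intrinsics, pixels), "camera_from_world" (4x4, takes a point from world to camera coordinates). Camera axes: x right, y down, z forward; pixel columns grow to the right and rows downward; lengths in mm; the calibration is good to about 2 mm. A picture is of the moment at which its call begins. There is no depth.
- robot.sign_off(): hands the job in, once; it reports no verdict.
The state is a dict: "clock": time; "qpos": joint angles; "joint_velocities": joint speeds; "joint_efforts": joint torques, N m; "eef_pos": TCP position; "eef_rot": TCP orientation; "contact_force": force on the tool from outside, world axes, zero at the start; "ft_torque": the same for the moment, N m; "finger_gap": finger opening in mm.
Only numpy, scipy, OpenCV 4.12 (cv2) and the standard library are available. Lean on these libraries where they do the work, as an engineer would, in place of code of your own. Each camera call takes 0.05 s, during which the arm holds its last target.

## Working session

There is one attempt and no reset: what is moved stays moved. The work goes in short steps, Python scripts to look and compute and a tool call to move; the robot and the scene stay as the last step left them, time stands still between calls to the robot, and variables do not carry over. Pictures are saved under pics/ and viewed, and the job is handed in when it is done.

Besides the shell and the picture viewer there is one more tool, called as name(argument=value, ...), one argument or row to a line, values as JSON. play_rows: Moves the arm, as the interface text tells. Its arguments: {"type":"object","properties":{"motion":{"type":"array"},"squeeze":{"type":"number"}},"required":["motion"]}

```bash
mkdir -p pics; cat > h.py <<'E'
import numpy as np, cv2
from bench import robot
def ray(c,u,v,z):
    K=c["K"];T=c["camera_from_world"];R=T[:3,:3];t=T[:3,3]
    o=-R.T@t; d=R.T@np.linalg.inv(K)@np.array([u,v,1.]); return o+d*(z-o[2])/d[2]
def proj(c,p):
    T=c["camera_from_world"];q=c["K"]@(T[:3,:3]@np.array(p,float)+T[:3,3]);return q[:2]/q[2]
E
python3 - <<'E'
from h import *
s=robot.state();print({k:np.round(v,3).tolist() for k,v in s.items()})
for n in ["scene","top","wrist"]:
    c=robot.read_camera(n);cv2.imwrite(f"pics/{n}0.png",c["color"]);np.savez(f"{n}0.npz",**c)
    hsv=cv2.cvtColor(c["color"],cv2.COLOR_BGR2HSV)
    m=(((hsv[...,0]<8)|(hsv[...,0]>172))&(hsv[...,1]>140)&(hsv[...,2]>70)).astype(np.uint8)
    k,l,st,ce=cv2.connectedComponentsWithStats(m)
    print(n,[(st[i].tolist(),ce[i].round(1).tolist()) for i in range(1,k) if st[i][4]>30])
E
```

```text
{'clock': 0.0, 'qpos': [59.036, 24.936, 1.432, 90.19, -0.665, 64.971, -4.303], 'joint_velocities': [-0.062, -0.081, 0.057, 0.022, 0.008, 0.003, -0.055], 'joint_efforts': [0.0, -67.047, 1.025, -31.621, 0.016, 0.012, -0.0], 'eef_pos': [264.709, -565.627, 230.53], 'eef_rot': [[0.906, 0.424, -0.001], [0.424, -0.906, 0.001], [-0.0, -0.002, -1.0]], 'contact_force': [-0.663, -0.148, 0.025], 'ft_torque': [0.015, -0.04, -0.017], 'finger_gap': 85.324}
scene [([191, 102, 9, 17, 108], [195.1, 109.2]), ([269, 208, 21, 19, 150], [279.3, 217.4])]
top [([213, 184, 21, 20, 114], [223.7, 192.4]), ([390, 267, 26, 22, 237], [403.1, 277.8])]
wrist [([158, 84, 45, 63, 1258], [180.0, 114.8])]
```

View pics/top0.png

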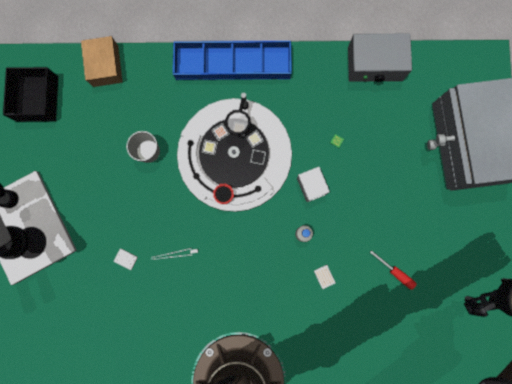

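View pics/scene0.png

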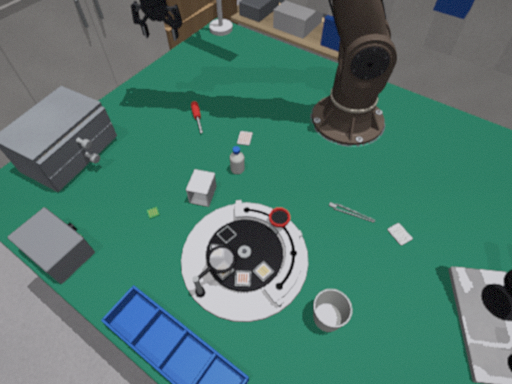

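View pics/wrist0.png

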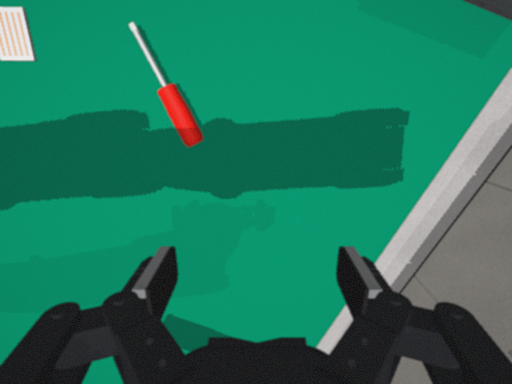

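```bash
python3 - <<'E'
from h import *
T=np.load("top0.npz");S=np.load("scene0.npz")
def red(c,box):
    hsv=cv2.cvtColor(c["color"],cv2.COLOR_BGR2HSV)
    m=(((hsv[...,0]<10)|(hsv[...,0]>170))&(hsv[...,1]>110)&(hsv[...,2]>60)).astype(np.uint8)
    x0,y0,x1,y1=box;mm=np.zeros_like(m);mm[y0:y1,x0:x1]=m[y0:y1,x0:x1]
    p=cv2.findNonZero(mm); h=cv2.convexHull(p); return cv2.fitEllipse(h),cv2.boundingRect(p)
e,b=red(T,(205,178,242,212));print("top",e,b,ray(T,*e[0],69),ray(T,*e[0],62))
e,b=red(S,(260,200,300,235));print("scene",e,b,ray(S,*e[0],69),ray(S,*e[0],62))
# base white disk outline vs green
for n,c,box in (("top",T,(170,90,300,220)),("scene",S,(170,195,320,325))):
    hsv=cv2.cvtColor(c["color"],cv2.COLOR_BGR2HSV)
    x0,y0,x1,y1=box
    m=(~((hsv[...,0]>60)&(hsv[...,0]<95)&(hsv[...,1]>90))).astype(np.uint8)
    mm=np.zeros_like(m);mm[y0:y1,x0:x1]=m[y0:y1,x0:x1]
    k,l,st,ce=cv2.connectedComponentsWithStats(mm)
    i=1+np.argmax(st[1:,4]);q=cv2.findContours((l==i).astype(np.uint8),0,1)[0][0]
    h=cv2.convexHull(q);e=cv2.fitEllipse(q);print(n,st[i],e,ray(c,*e[0],10))
    v=c["color"].copy();cv2.ellipse(v,e,(0,0,255),1)
    cv2.imwrite(f"pics/{n}_crop.png",cv2.resize(v[y0:y1,x0:x1],None,fx=4.5,fy=4.5,interpolation=cv2.INTER_CUBIC))
    C=c["camera_from_world"];print("cam",-C[:3,:3].T@C[:3,3])
E
```

```text
top ((223.29684448242188, 193.03082275390625), (20.061355590820312, 20.656082153320312), 38.7690544128418) (213, 183, 21, 21) [506.36736413  38.62030488  69.        ] [507.16826057  39.22321395  62.        ]
scene ((279.0811767578125, 217.09564208984375), (19.593420028686523, 21.490442276000977), 107.36324310302734) (268, 208, 22, 20) [509.57624651  39.88692434  69.        ] [505.81441675  37.90629895  62.        ]
top [  177    92   115   120 10308] ((234.04898071289062, 154.08123779296875), (113.1124038696289, 114.6512451171875), 53.1468505859375) [625.90719008  13.5974118   10.        ]
cam [ 368.60456908  -65.08653378 1273.07523022]
scene [  180   199   129   123 12187] ((244.58592224121094, 261.2458801269531), (119.71485900878906, 127.97509765625), 74.60916900634766) [641.089854    22.07962296  10.        ]
cam [939.22520308 266.09961486 868.48931453]
```

View pics/top_crop.png

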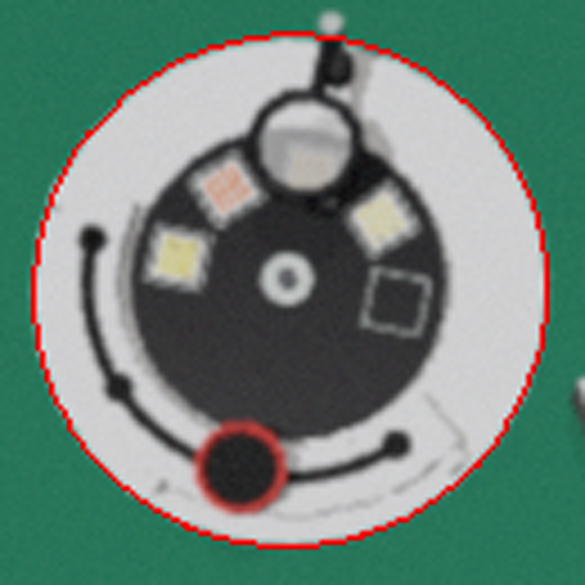

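View pics/scene_crop.png

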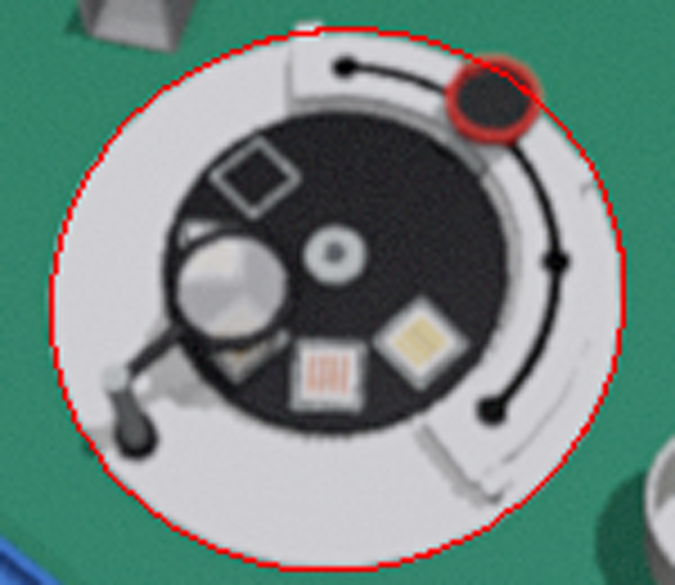

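```bash
python3 - <<'E'
from h import *
from scipy.optimize import least_squares
T=np.load("top0.npz");S=np.load("scene0.npz")
pt=dict(hole1=(120,387),hole2=(92,238),holem=(397,443),hub=(287,278),plunger=None)
ps=dict(hole1=(556,261),hole2=(491,410),holem=(345,67),hub=(335,252),plunger=None)
P={}
for k in pt:
    a=np.array([170,90])+(np.array(pt[k])+.5)/4.5-.5 if pt[k] else (223.3,193.0)
    b=np.array([170,195])+(np.array(ps[k])+.5)/4.5-.5 if ps[k] else (279.1,217.1)
    z={'hub':36,'plunger':68}.get(k,38)
    P[k]=(ray(T,*a,z),ray(S,*b,z));print(k,P[k][0].round(1),P[k][1].round(1))
def f(p):
    r=[]
    for i in range(2):
        for k,a in (("plunger",0),("hole1",45),("hole2",90),("holem",-45)):
            t=p[2]+np.pi-np.radians(a)
            r+=list(P[k][i][:2]-p[:2]-125*np.array([np.cos(t),np.sin(t)]))
        r+=list(P["hub"][i][:2]-p[:2])
    return np.array(r)
o=least_squares(f,[630,10,0]);p=o.x;print(p[:2],np.degrees(p[2]),o.fun.round(1))
for a in (0,45):
    t=p[2]+np.pi-np.radians(a);print(a,p[:2]+125*np.array([np.cos(t),np.sin(t)]))
E
```

```text
hole1 [559.2 117.5  38. ] [560.8 117.3  38. ]
hole2 [653.9 136.6  38. ] [654.7 134.2  38. ]
holem [523.7 -55.   38. ] [524.3 -56.2  38. ]
hub [628.3  13.9  36. ] [627.3  11.2  36. ]
plunger [506.6  38.7  68. ] [509.   39.7  68. ]
[628.68340971  12.86864786] -11.898977590791871 [ 0.2  0.1 -1.2 -0.1 -0.5  1.4 -0.3  0.4 -0.3  1.   2.7  1.   0.4 -0.3
  0.2 -1.   0.3 -0.8 -1.4 -1.7]
0 [506.36932664  38.64198841]
45 [560.41879602 117.58226931]
```

play_rows(
  motion=[
    {"fingers": -1, "dx": 0.5, "dy": -0.45},
    {"fingers": -1, "dx": 0.95, "dy": -0.89},
    {"fingers": -1, "dx": 0.95, "dy": -0.89},
    {"fingers": -1, "dx": 0.95, "dy": -0.89},
    {"fingers": -1, "dx": 0.95, "dy": -0.89},
    {"fingers": -1, "dx": 0.95, "dy": -0.89},
    {"fingers": -1, "dx": 0.95, "dy": -0.89},
    {"fingers": -1, "dx": 0.95, "dy": -0.89},
    {"fingers": -1, "dx": 0.95, "dy": -0.89},
    {"fingers": -1, "dx": 0.95, "dy": -0.89},
  ],
  squeeze=40,
)

```text
invalid input
```

play_rows(
  motion=[
    {"fingers": -1, "dx": 0.95, "dy": -0.89},
    {"fingers": -1, "dx": 0.95, "dy": -0.89},
    {"fingers": -1, "dx": 0.95, "dy": -0.89},
    {"fingers": -1, "dx": 0.95, "dy": -0.89},
    {"fingers": -1, "dx": 0.95, "dy": -0.89},
    {"fingers": -1, "dx": 0.95, "dy": -0.89},
    {"fingers": -1, "dx": 0.95, "dy": -0.89},
    {"fingers": -1, "dx": 0.95, "dy": -0.89},
    {"fingers": -1, "dx": 0.5, "dy": -0.45},
    {"fingers": -1},
  ],
)

```text
invalid input
```

play_rows(
  motion=[
    {"fingers": -1, "dx": 0.5, "dy": -0.45, "dz": 0, "wx": 0, "wy": 0, "wz": 0},
    {"fingers": -1, "dx": 0.95, "dy": -0.89, "dz": 0, "wx": 0, "wy": 0, "wz": 0},
    {"fingers": -1, "dx": 0.95, "dy": -0.89, "dz": 0, "wx": 0, "wy": 0, "wz": 0},
    {"fingers": -1, "dx": 0.95, "dy": -0.89, "dz": 0, "wx": 0, "wy": 0, "wz": 0},
    {"fingers": -1, "dx": 0.95, "dy": -0.89, "dz": 0, "wx": 0, "wy": 0, "wz": 0},
    {"fingers": -1, "dx": 0.95, "dy": -0.89, "dz": 0, "wx": 0, "wy": 0, "wz": 0},
    {"fingers": -1, "dx": 0.95, "dy": -0.89, "dz": 0, "wx": 0, "wy": 0, "wz": 0},
    {"fingers": -1, "dx": 0.95, "dy": -0.89, "dz": 0, "wx": 0, "wy": 0, "wz": 0},
    {"fingers": -1, "dx": 0.95, "dy": -0.89, "dz": 0, "wx": 0, "wy": 0, "wz": 0},
    {"fingers": -1, "dx": 0.95, "dy": -0.89, "dz": 0, "wx": 0, "wy": 0, "wz": 0},
  ],
  squeeze=40,
)

```text
clock: 1.15
eef_pos: [380.4, -276.3, 231.3]
eef_rot: [[0.905, 0.425, 0.0], [0.425, -0.905, 0.0], [0.0, -0.0, -1.0]]
contact_force: [0.5, -0.1, 0.1]
finger_gap: -0.3
```

play_rows(
  motion=[
    {"fingers": -1, "dx": 0.95, "dy": -0.89, "dz": 0, "wx": 0, "wy": 0, "wz": 0},
    {"fingers": -1, "dx": 0.95, "dy": -0.89, "dz": 0, "wx": 0, "wy": 0, "wz": 0},
    {"fingers": -1, "dx": 0.95, "dy": -0.89, "dz": 0, "wx": 0, "wy": 0, "wz": 0},
    {"fingers": -1, "dx": 0.95, "dy": -0.89, "dz": 0, "wx": 0, "wy": 0, "wz": 0},
    {"fingers": -1, "dx": 0.95, "dy": -0.89, "dz": 0, "wx": 0, "wy": 0, "wz": 0},
    {"fingers": -1, "dx": 0.95, "dy": -0.89, "dz": 0, "wx": 0, "wy": 0, "wz": 0},
    {"fingers": -1, "dx": 0.95, "dy": -0.89, "dz": 0, "wx": 0, "wy": 0, "wz": 0},
    {"fingers": -1, "dx": 0.95, "dy": -0.89, "dz": 0.5, "wx": 0, "wy": 0, "wz": 0},
    {"fingers": -1, "dx": 0.95, "dy": -0.89, "dz": 0.8, "wx": 0, "wy": 0, "wz": 0},
    {"fingers": -1, "dx": 0.7, "dy": -0.7, "dz": 0.8, "wx": 0, "wy": 0, "wz": 0},
    {"fingers": -1, "dx": 0, "dy": 0, "dz": 0.5, "wx": 0, "wy": 0, "wz": 0},
    {"fingers": -1, "dx": 0, "dy": 0, "dz": 0, "wx": 0, "wy": 0, "wz": 0},
  ],
)

```text
clock: 2.35
eef_pos: [495.5, 17.3, 164.6]
eef_rot: [[0.905, 0.426, -0.004], [0.426, -0.905, -0.0], [-0.004, -0.001, -1.0]]
contact_force: [-0.5, -0.4, -0.3]
finger_gap: -0.0
```

```bash
python3 - <<'E'
from h import *
s=robot.state();print({k:np.round(v,2).tolist() for k,v in s.items() if k in("clock","eef_pos","qpos","contact_force")})
R=s["eef_rot"];d=np.array([506.4,38.6,s["eef_pos"][2]])-s["eef_pos"];print(np.array(R).T@d/25)
c=robot.read_camera("wrist");cv2.imwrite("pics/w1.png",c["color"])
E
```

```text
{'clock': 2.35, 'qpos': [6.58, 18.66, -18.55, 111.33, 7.46, 51.37, -80.55], 'eef_pos': [495.54, 17.29, 164.65], 'contact_force': [-0.51, -0.43, -0.25]}
[ 0.75593423 -0.58625811 -0.00194253]
```

View pics/w1.png

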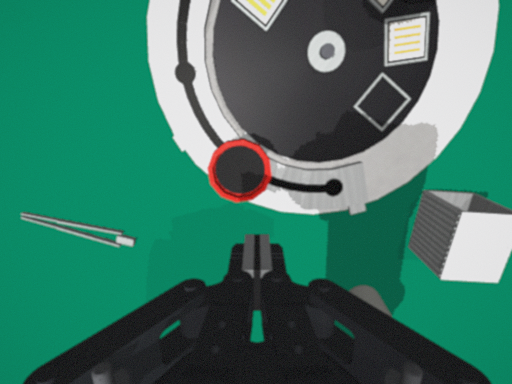

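```bash
python3 - <<'E'
from h import *
c=robot.read_camera("wrist")
hsv=cv2.cvtColor(c["color"],cv2.COLOR_BGR2HSV)
m=(((hsv[...,0]<10)|(hsv[...,0]>170))&(hsv[...,1]>110)&(hsv[...,2]>60)).astype(np.uint8);m[:120]=0;m[220:]=0
e=cv2.fitEllipse(cv2.convexHull(cv2.findNonZero(m)));print(e,ray(c,*e[0],67),ray(c,325.5,49.5,36), proj(c,robot.state()["eef_pos"]))
E
```

```text
((238.27223205566406, 170.17063903808594), (61.95482635498047, 63.17708206176758), 91.18274688720703) [508.94836615  40.28926563  67.        ] [632.69120622  13.6475157   36.        ] [257.44568013 249.6634576 ]
```

play_rows(
  motion=[
    {"fingers": -1, "dx": 0.4, "dy": -0.3, "dz": 0.5, "wx": 0, "wy": 0, "wz": 0},
    {"fingers": -1, "dx": 0.36, "dy": -0.29, "dz": 0.8, "wx": 0, "wy": 0, "wz": 0},
    {"fingers": -1, "dx": 0, "dy": 0, "dz": 0.8, "wx": 0, "wy": 0, "wz": 0},
    {"fingers": -1, "dx": 0, "dy": 0, "dz": 0.5, "wx": 0, "wy": 0, "wz": 0},
    {"fingers": -1, "dx": 0, "dy": 0, "dz": 0.1, "wx": 0, "wy": 0, "wz": 0},
    {"fingers": -1, "dx": 0, "dy": 0, "dz": 0, "wx": 0, "wy": 0, "wz": 0},
    {"fingers": -1, "dx": 0, "dy": 0, "dz": 0, "wx": 0, "wy": 0, "wz": 0},
  ],
)

```text
clock: 3.15
eef_pos: [508.9, 37.7, 99.8]
eef_rot: [[0.906, 0.423, 0.001], [0.423, -0.906, -0.0], [0.001, 0.001, -1.0]]
contact_force: [-0.0, 0.0, -0.6]
finger_gap: 0.2
```

```bash
python3 - <<'E'
from h import *
s=robot.state();print(s["clock"],s["eef_pos"],s["contact_force"])
R=s["eef_rot"];d=np.array([506.4,38.6,s["eef_pos"][2]])-s["eef_pos"];print(np.array(R).T@d/25)
a=robot.read_camera("wrist")["color"];b=robot.read_camera("scene")["color"][185:285,200:334];b=cv2.resize(b,(512,384))
cv2.imwrite("pics/w2.png",cv2.resize(np.hstack([a,b]),(800,300)))
E
```

```text
3.15 [508.90348187  37.71147738  99.78043911] [-0.03397517  0.02723955 -0.56126356]
[-0.07568995 -0.07457909 -0.00014499]
```

View pics/w2.png

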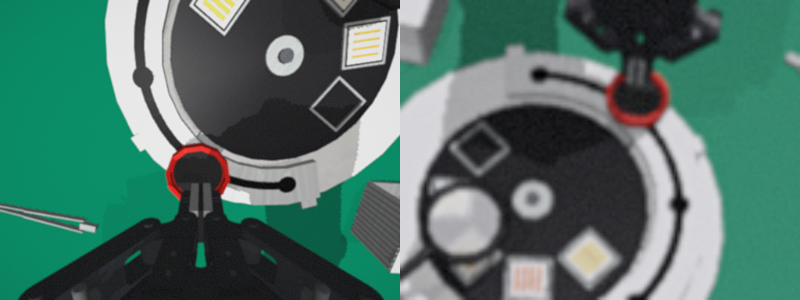

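play_rows(
  motion=[
    {"fingers": -1, "dx": -0.02, "dy": -0.08, "dz": 0.4, "wx": 0, "wy": 0, "wz": 0},
    {"fingers": -1, "dx": 0, "dy": 0, "dz": 0.5, "wx": 0, "wy": 0, "wz": 0},
    {"fingers": -1, "dx": 0, "dy": 0, "dz": 0.4, "wx": 0, "wy": 0, "wz": 0},
    {"fingers": -1, "dx": 0, "dy": 0, "dz": 0.1, "wx": 0, "wy": 0, "wz": 0},
    {"fingers": -1, "dx": 0, "dy": 0, "dz": 0.1, "wx": 0, "wy": 0, "wz": 0},
    {"fingers": -1, "dx": 0, "dy": 0, "dz": 0.1, "wx": 0, "wy": 0, "wz": 0},
    {"fingers": -1, "dx": 0, "dy": 0, "dz": 0, "wx": 0, "wy": 0, "wz": 0},
  ],
)

```text
clock: 3.95
eef_pos: [506.5, 39.7, 58.6]
eef_rot: [[0.906, 0.424, -0.001], [0.424, -0.906, -0.0], [-0.001, -0.0, -1.0]]
contact_force: [-3.0, 0.6, 4.9]
finger_gap: 0.3
```

play_rows(
  motion=[
    {"fingers": -1, "dx": 0, "dy": 0, "dz": 0.12, "wx": 0, "wy": 0, "wz": 0},
    {"fingers": -1, "dx": 0, "dy": 0, "dz": 0.12, "wx": 0, "wy": 0, "wz": 0},
    {"fingers": -1, "dx": 0, "dy": 0, "dz": 0.12, "wx": 0, "wy": 0, "wz": 0},
    {"fingers": -1, "dx": 0, "dy": 0, "dz": 0.12, "wx": 0, "wy": 0, "wz": 0},
    {"fingers": -1, "dx": 0, "dy": 0, "dz": 0, "wx": 0, "wy": 0, "wz": 0},
    {"fingers": -1, "dx": 0, "dy": 0, "dz": 0, "wx": 0, "wy": 0, "wz": 0},
  ],
)

```text
clock: 4.55
eef_pos: [507.1, 39.8, 47.3]
eef_rot: [[0.906, 0.424, 0.0], [0.424, -0.906, -0.0], [0.0, 0.0, -1.0]]
contact_force: [-3.2, -0.1, 7.7]
finger_gap: 0.2
```

```bash
cat > arc.py <<'E'
from h import *
import sys
A=np.array([629.5,13.])
def arc(p,R,a1,n,r=125.):
    p=np.array(p);a0=np.degrees(np.arctan2(*(p[:2]-A)[::-1]))
    q=p[:2]
    for i in range(1,n+1):
        t=np.radians(a0+(a1-a0)*i/n);w=A+r*np.array([np.cos(t),np.sin(t)])
        d=np.array([*(w-q),0]);q=w;print((np.array(R).T@d/25).round(3)[:2].tolist())
s=robot.state();p=s["eef_pos"];print("ang",180+11.9-np.degrees(np.arctan2(*(np.array(p[:2])-A)[::-1])),p,s["contact_force"])
arc(p,s["eef_rot"],191.9-float(sys.argv[1])-180*0-0-0-0,int(sys.argv[2])) if len(sys.argv)>1 else 0
E
sed -i 's/180+11.9-/180-11.9-/; s/191.9/168.1/' arc.py; python3 arc.py 22.5 11
```

```text
ang 0.42587199463324055 [507.0761099   39.75063917  47.28210141] [-3.24754773 -0.08855209  7.67524828]
[0.119, -0.13]
[0.114, -0.133]
[0.118, -0.129]
[0.123, -0.125]
[0.127, -0.121]
[0.131, -0.116]
[0.135, -0.111]
[0.139, -0.107]
[0.143, -0.102]
[0.146, -0.097]
[0.149, -0.092]
```

play_rows(
  motion=[
    {"fingers": -1, "dx": 0.06, "dy": -0.07, "dz": 0.03, "wx": 0, "wy": 0, "wz": 0},
    {"fingers": -1, "dx": 0.12, "dy": -0.13, "dz": 0.02, "wx": 0, "wy": 0, "wz": 0},
    {"fingers": -1, "dx": 0.12, "dy": -0.13, "dz": 0, "wx": 0, "wy": 0, "wz": 0},
    {"fingers": -1, "dx": 0.12, "dy": -0.13, "dz": 0, "wx": 0, "wy": 0, "wz": 0},
    {"fingers": -1, "dx": 0.12, "dy": -0.12, "dz": 0, "wx": 0, "wy": 0, "wz": 0},
    {"fingers": -1, "dx": 0.13, "dy": -0.12, "dz": 0, "wx": 0, "wy": 0, "wz": 0},
    {"fingers": -1, "dx": 0.06, "dy": -0.06, "dz": 0, "wx": 0, "wy": 0, "wz": 0},
    {"fingers": -1, "dx": 0, "dy": 0, "dz": 0, "wx": 0, "wy": 0, "wz": 0},
  ],
)

```text
clock: 5.35
eef_pos: [517.1, 65.4, 46.6]
eef_rot: [[0.906, 0.424, 0.003], [0.424, -0.906, 0.001], [0.003, 0.001, -1.0]]
contact_force: [-1.7, 1.6, 8.0]
finger_gap: 0.1
```

```bash
cat > look.py <<'E'
from h import *
import sys
t=robot.read_camera("top")["color"][90:220,170:300];b=robot.read_camera("scene")["color"][195:325,170:320]
w=robot.read_camera("wrist")["color"]
cv2.imwrite(sys.argv[1],np.hstack([cv2.resize(t,(390,390),interpolation=2),cv2.resize(b,(400,390),interpolation=2)]))
cv2.imwrite(sys.argv[1].replace(".png","w.png"),w)
E
python3 look.py pics/a1.png; python3 arc.py 46 14
```

```text
ang 13.018380578400496 [517.08939197  65.22310508  46.64062732] [-2.18228818  0.86517626  8.84048058]
[0.133, -0.161]
[0.165, -0.122]
[0.17, -0.115]
[0.175, -0.108]
[0.179, -0.101]
[0.183, -0.093]
[0.187, -0.086]
[0.19, -0.078]
[0.193, -0.07]
[0.196, -0.062]
[0.198, -0.054]
[0.2, -0.046]
[0.202, -0.038]
[0.203, -0.029]
```

View pics/a1.png

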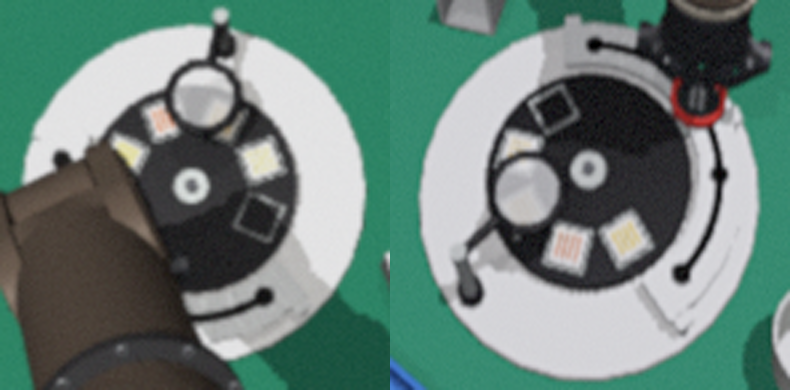

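View pics/a1w.png

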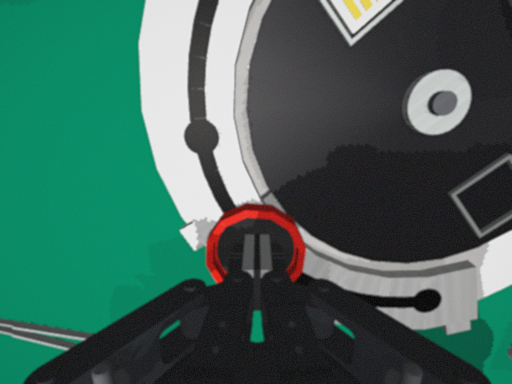

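play_rows(
  motion=[
    {"fingers": -1, "dx": 0.13, "dy": -0.16, "dz": 0, "wx": 0, "wy": 0, "wz": 0},
    {"fingers": -1, "dx": 0.16, "dy": -0.12, "dz": 0, "wx": 0, "wy": 0, "wz": 0},
    {"fingers": -1, "dx": 0.17, "dy": -0.12, "dz": 0, "wx": 0, "wy": 0, "wz": 0},
    {"fingers": -1, "dx": 0.17, "dy": -0.11, "dz": 0, "wx": 0, "wy": 0, "wz": 0},
    {"fingers": -1, "dx": 0.18, "dy": -0.1, "dz": 0, "wx": 0, "wy": 0, "wz": 0},
    {"fingers": -1, "dx": 0.18, "dy": -0.09, "dz": 0, "wx": 0, "wy": 0, "wz": 0},
    {"fingers": -1, "dx": 0.19, "dy": -0.09, "dz": 0, "wx": 0, "wy": 0, "wz": 0},
    {"fingers": -1, "dx": 0.19, "dy": -0.08, "dz": 0, "wx": 0, "wy": 0, "wz": 0},
    {"fingers": -1, "dx": 0.19, "dy": -0.07, "dz": 0, "wx": 0, "wy": 0, "wz": 0},
    {"fingers": -1, "dx": 0.2, "dy": -0.06, "dz": 0, "wx": 0, "wy": 0, "wz": 0},
    {"fingers": -1, "dx": 0, "dy": 0, "dz": 0, "wx": 0, "wy": 0, "wz": 0},
    {"fingers": -1, "dx": 0, "dy": 0, "dz": 0, "wx": 0, "wy": 0, "wz": 0},
  ],
)

```text
clock: 6.7
eef_pos: [546.9, 106.6, 46.8]
eef_rot: [[0.906, 0.424, 0.004], [0.424, -0.906, 0.001], [0.004, 0.001, -1.0]]
contact_force: [0.0, 0.6, 8.6]
finger_gap: -0.1
```

```bash
python3 look.py pics/a2.png; python3 arc.py 45 3
cat > tab.py <<'E'
# table angle from scene cam: copper/yellow plates + red cap
from h import *
A=np.array([629.5,13.])
def pts(c):
    hsv=cv2.cvtColor(c["color"],cv2.COLOR_BGR2HSV)
    m=(((hsv[...,0]<10)|(hsv[...,0]>170))&(hsv[...,1]>110)&(hsv[...,2]>60)).astype(np.uint8)
    return m
c=robot.read_camera("scene");m=pts(c)
for u0 in [0]:
    mm=np.zeros_like(m);mm[195:325,255:330]=m[195:325,255:330]
    k,l,st,ce=cv2.connectedComponentsWithStats(mm);i=1+np.argmax(st[1:,4])
    h=cv2.convexHull(cv2.findNonZero((l==i).astype(np.uint8)));e=cv2.fitEllipse(h);print("scene",st[i],e)
    for z in (69,54):
        w=ray(c,*e[0],z);print(z,w,168.1-np.degrees(np.arctan2(*(w[:2]-A)[::-1])))
c=robot.read_camera("wrist");m=pts(c)
k,l,st,ce=cv2.connectedComponentsWithStats(m);i=1+np.argmax(st[1:,4])
h=cv2.convexHull(cv2.findNonZero((l==i).astype(np.uint8)));e=cv2.fitEllipse(h);print("wrist",st[i],e)
for z in (69,54):
    w=ray(c,*e[0],z);print(z,w,168.1-np.degrees(np.arctan2(*(w[:2]-A)[::-1])))
E
python3 tab.py
```

```text
ang 36.62971221310528 [546.83074469 106.53829235  46.87477136] [ 0.96368906 -0.53839494  7.36795239]
[0.233, -0.069]
[0.238, -0.051]
[0.24, -0.04]
scene [281 238  23  17 119] ((292.2003173828125, 243.35971069335938), (20.87373161315918, 21.86492347717285), 98.48059844970703)
69 [554.84823799 107.79671009  69.        ] 39.87980938199115
54 [547.63656627 104.82663466  54.        ] 36.38299997878619
wrist [ 206  205  102   79 2515] ((256.3676452636719, 252.65928649902344), (96.16929626464844, 100.4175796508789), 88.23614501953125)
69 [557.00515119 111.23523365  69.        ] 41.67371417295604
54 [548.86273314 107.45291087  54.        ] 37.61162588512164
```

View pics/a2.png

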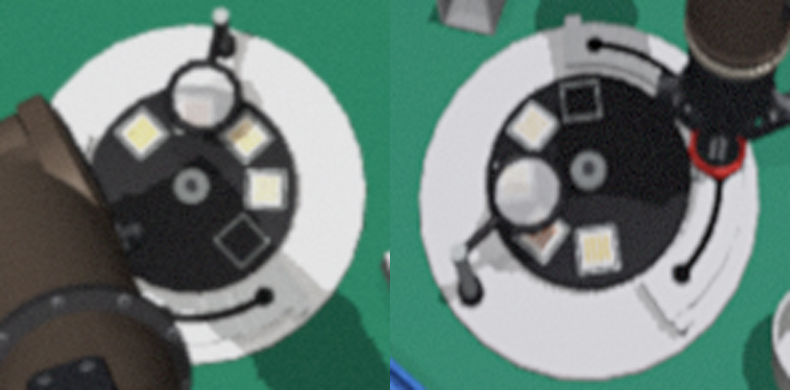

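View pics/a2w.png

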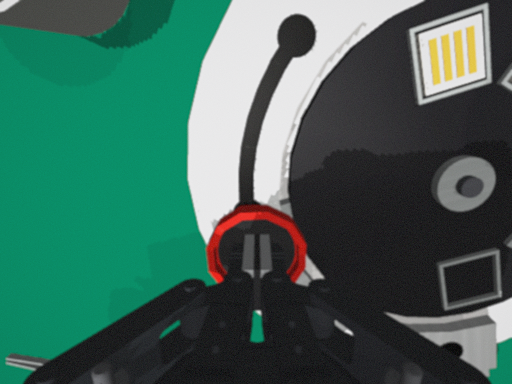

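play_rows(
  motion=[
    {"fingers": -1, "dx": 0.16, "dy": -0.05, "dz": 0, "wx": 0, "wy": 0, "wz": 0},
    {"fingers": -1, "dx": 0.2, "dy": -0.05, "dz": 0, "wx": 0, "wy": 0, "wz": 0},
    {"fingers": -1, "dx": 0.2, "dy": -0.04, "dz": 0, "wx": 0, "wy": 0, "wz": 0},
    {"fingers": -1, "dx": 0.15, "dy": -0.02, "dz": 0, "wx": 0, "wy": 0, "wz": 0},
    {"fingers": -1, "dx": 0, "dy": 0, "dz": 0, "wx": 0, "wy": 0, "wz": 0},
    {"fingers": -1, "dx": 0, "dy": 0, "dz": 0, "wx": 0, "wy": 0, "wz": 0},
  ],
)

```text
clock: 7.55
eef_pos: [561.2, 117.7, 46.9]
eef_rot: [[0.906, 0.424, 0.004], [0.424, -0.906, 0.001], [0.004, 0.001, -1.0]]
contact_force: [0.7, -0.1, 6.5]
finger_gap: -0.4
```

```bash
python3 look.py pics/a3.png; python3 arc.py; python3 tab.py
python3 - <<'E'
from h import *
a=np.load("scene0.npz")["color"];b=robot.read_camera("scene")["color"]
cv2.imwrite("pics/cmp.png",np.hstack([cv2.resize(x[205:305,190:290],(400,400),interpolation=2) for x in (a,b)]))
E
```

```text
ang 44.987944908978335 [561.23115009 117.67605579  46.92121015] [0.24792445 0.41180862 7.90670243]
scene [282 245  23  17 120] ((293.0707702636719, 250.52210998535156), (20.25620460510254, 21.651275634765625), 81.17088317871094)
69 [570.2611568  119.75026029  69.        ] 49.0728239506177
54 [563.33866191 117.00445708  54.        ] 45.637951222940444
wrist [ 207  204  101   81 2492] ((256.2771301269531, 253.3895721435547), (96.9890365600586, 99.94390869140625), 67.55828094482422)
69 [570.98935242 122.19078148  69.        ] 49.915055520038635
54 [562.79902089 118.39289591  54.        ] 45.77112833707203
```

View pics/cmp.png

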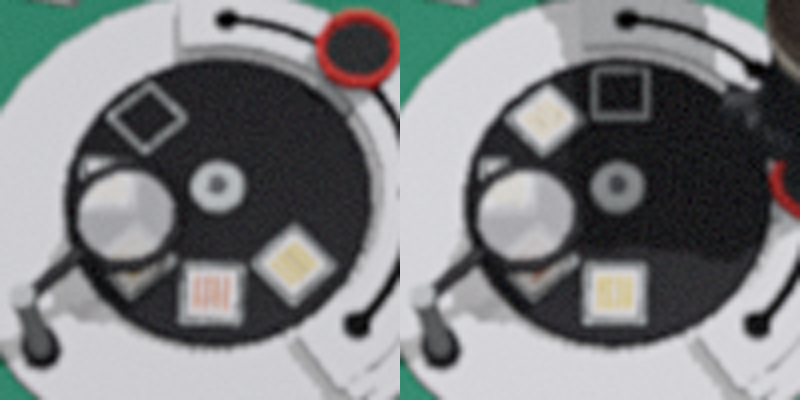

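View pics/a3w.png

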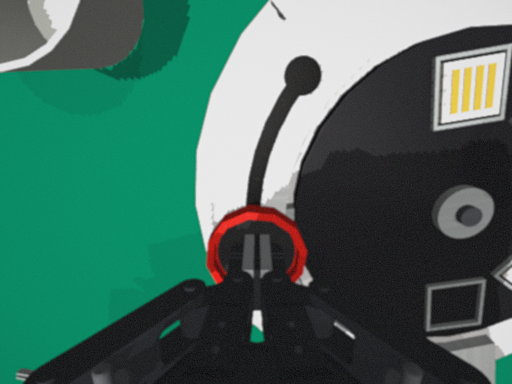

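```bash
python3 - <<'E'
from h import *
T=np.load("top0.npz");S=np.load("scene0.npz")
def blobs(c,box,name):
    x0,y0,x1,y1=box;im=c["color"]
    hub=None
    g=im.max(axis=2)
    m=np.zeros(g.shape,np.uint8);m[y0:y1,x0:x1]=(g[y0:y1,x0:x1]>110)
    k,l,st,ce=cv2.connectedComponentsWithStats(m)
    for i in range(1,k):
        if st[i][4]>40: 
            w=ray(c,*ce[i],36);print(name,st[i].tolist(),ce[i].round(1).tolist(),w[:2].round(1),"ang",np.degrees(np.arctan2(*(w[:2]-[629.5,13])[::-1])).round(1),"r",np.hypot(*(w[:2]-[629.5,13])).round(1))
blobs(S,(205,215,285,290),"S0")
blobs(robot.read_camera("scene"),(205,215,285,290),"S1")
c=robot.read_camera("wrist")
blobs(c,(320,30,512,340),"W1")
for n,uv in (("empty",(455.5,304.5)),("hub",(463,212)),("yellow",(472,87)),("hole2",(303,75))):
    w=ray(c,*uv,35);print(n,w)
T2=T
for n,uv in (("emptyT0",(397,303)),("emptyhub",(287,278))):
    a=np.array([170,90])+(np.array(uv)+.5)/4.5-.5;print(n,ray(T,*a,35))
cv2.imwrite("pics/cmp2.png",cv2.resize(np.ascontiguousarray(robot.read_camera("wrist")["color"][20:340,300:512]),(424,600)))
E
```

```text
S0 [205, 215, 80, 75, 1211] [246.5, 237.0] [592.1  -6.5] ang -152.5 r 42.2
S0 [238, 245, 13, 13, 125] [244.0, 251.2] [628.8  12.1] ang -128.4 r 1.1
S0 [210, 248, 23, 22, 415] [221.0, 258.4] [678.2 -23.8] ang -37.0 r 61.0
S0 [253, 261, 21, 20, 227] [262.8, 270.8] [644.7  81.2] ang 77.4 r 69.9
S0 [235, 270, 16, 16, 233] [242.5, 278.0] [688.5  50.9] ang 32.7 r 70.1
S0 [205, 272, 25, 18, 221] [212.4, 283.1] [740.9  -0.9] ang -7.1 r 112.2
S1 [205, 215, 75, 55, 796] [229.9, 224.4] [586.8 -65.3] ang -118.6 r 89.1
S1 [270, 215, 15, 6, 53] [278.0, 216.8] [492.6  27.6] ang 173.9 r 137.7
S1 [217, 226, 18, 18, 185] [225.5, 234.3] [617.4 -56.5] ang -99.9 r 70.6
S1 [238, 246, 12, 11, 83] [243.9, 251.3] [629.  12.] ang -117.8 r 1.1
S1 [257, 246, 28, 44, 293] [276.7, 277.4] [639.2 118.5] ang 84.7 r 105.9
S1 [210, 248, 23, 22, 418] [221.0, 258.4] [678.2 -23.8] ang -37.1 r 61.1
S1 [219, 269, 16, 10, 55] [225.8, 273.5] [702.8  10.6] ang -1.9 r 73.4
S1 [236, 271, 16, 15, 237] [243.4, 278.0] [687.2  52.9] ang 34.6 r 70.2
S1 [205, 272, 26, 18, 224] [212.5, 283.2] [ 7.407e+02 -7.000e-01] ang -7.0 r 112.1
W1 [320, 30, 139, 94, 4761] [359.2, 56.7] [676.1 114.6] ang 65.4 r 111.8
W1 [433, 43, 79, 88, 5274] [471.5, 86.9] [688.4  54.7] ang 35.3 r 72.2
W1 [438, 188, 55, 50, 1605] [464.3, 212.0] [630.7  13.6] ang 26.5 r 1.4
W1 [495, 260, 17, 30, 213] [506.0, 275.3] [606.5 -38.8] ang -113.9 r 56.7
W1 [427, 280, 58, 51, 405] [454.9, 304.0] [574.3 -23.2] ang -146.8 r 66.0
W1 [428, 318, 84, 22, 719] [485.4, 332.2] [563.8 -57.6] ang -132.9 r 96.4
W1 [334, 322, 21, 17, 85] [344.6, 330.1] [523.9  32.5] ang 169.6 r 107.4
empty [573.70727258 -24.97210697  35.        ]
hub [630.3500056   13.42467154  35.        ]
yellow [688.86575237  53.79325717  35.        ]
hole2 [656.87318368 135.90685765  35.        ]
emptyT0 [612.37673082 -55.0618609   35.        ]
emptyhub [628.55158514  13.94479068  35.        ]
```

play_rows(
  motion=[
    {"fingers": -1, "dx": 0.06, "dy": -0.01, "dz": 0, "wx": 0, "wy": 0, "wz": 0},
    {"fingers": -1, "dx": 0.06, "dy": -0.01, "dz": 0, "wx": 0, "wy": 0, "wz": 0},
    {"fingers": -1, "dx": 0, "dy": 0, "dz": 0, "wx": 0, "wy": 0, "wz": 0},
    {"fingers": -1, "dx": 0, "dy": 0, "dz": 0, "wx": 0, "wy": 0, "wz": 0},
  ],
)

```text
clock: 8.4
eef_pos: [563.6, 119.2, 46.9]
eef_rot: [[0.906, 0.424, 0.004], [0.424, -0.906, 0.001], [0.004, 0.001, -1.0]]
contact_force: [-0.1, 0.7, 7.6]
finger_gap: 0.0
```

```bash
python3 - <<'E'
from h import *
def blobs(c,box,name):
    x0,y0,x1,y1=box;g=c["color"].max(axis=2)
    m=np.zeros(g.shape,np.uint8);m[y0:y1,x0:x1]=(g[y0:y1,x0:x1]>110)
    k,l,st,ce=cv2.connectedComponentsWithStats(m)
    for i in range(1,k):
        if st[i][4]>40: 
            w=ray(c,*ce[i],36);r=np.hypot(*(w[:2]-[629.5,13]))
            if r<75: print(name,ce[i].round(1).tolist(),w[:2].round(1),"ang",np.degrees(np.arctan2(*(w[:2]-[629.5,13])[::-1])).round(1),"r",r.round(1))
print(robot.state()["eef_pos"],robot.state()["contact_force"])
blobs(robot.read_camera("scene"),(205,215,285,290),"S1")
c=robot.read_camera("wrist");blobs(c,(320,30,512,340),"W1")
cv2.imwrite("pics/cmp3.png",cv2.resize(np.ascontiguousarray(c["color"][20:340,300:512]),(397,600)))
E
```

```text
[563.61587122 119.19186179  46.88184157] [-0.06213078  0.68025603  7.62923858]
S1 [226.1, 233.9] [615.5 -56.1] ang -101.5 r 70.5
S1 [243.8, 251.2] [629.   11.8] ang -110.9 r 1.3
S1 [220.9, 258.5] [678.4 -23.8] ang -37.0 r 61.2
S1 [242.5, 277.9] [688.3  51. ] ang 32.9 r 70.0
W1 [473.6, 92.5] [689.1  53.5] ang 34.2 r 72.0
W1 [464.0, 216.4] [630.7  13.6] ang 25.3 r 1.4
W1 [505.4, 280.4] [605.7 -39.6] ang -114.4 r 57.7
W1 [452.0, 307.9] [573.2 -21.8] ang -148.2 r 66.2
```

View pics/cmp3.png

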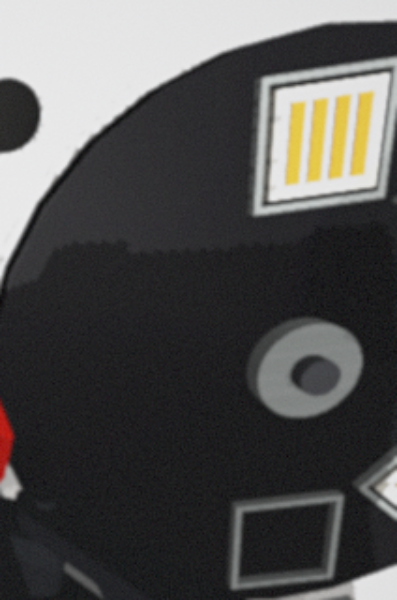

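The scene view now puts the third plate within 0.2° of where the next plate started, so I'm releasing straight up.

play_rows(
  motion=[
    {"fingers": -1, "dx": 0, "dy": 0, "dz": -0.12, "wx": 0, "wy": 0, "wz": 0},
    {"fingers": -1, "dx": 0, "dy": 0, "dz": -0.12, "wx": 0, "wy": 0, "wz": 0},
    {"fingers": -1, "dx": 0, "dy": 0, "dz": -0.12, "wx": 0, "wy": 0, "wz": 0},
    {"fingers": -1, "dx": 0, "dy": 0, "dz": -0.12, "wx": 0, "wy": 0, "wz": 0},
    {"fingers": -1, "dx": 0, "dy": 0, "dz": 0, "wx": 0, "wy": 0, "wz": 0},
  ],
)

```text
clock: 9.0
eef_pos: [563.2, 119.0, 58.8]
eef_rot: [[0.906, 0.424, 0.003], [0.424, -0.906, 0.001], [0.003, 0.001, -1.0]]
contact_force: [1.3, 0.4, 4.2]
finger_gap: -0.2
```

The cap still presses back with 4 N at 58.8 mm, so the pin is rising in the hole. Lifting clear.

play_rows(
  motion=[
    {"fingers": -1, "dx": 0, "dy": 0, "dz": -0.15, "wx": 0, "wy": 0, "wz": 0},
    {"fingers": -1, "dx": 0, "dy": 0, "dz": -0.3, "wx": 0, "wy": 0, "wz": 0},
    {"fingers": -1, "dx": 0, "dy": 0, "dz": -0.6, "wx": 0, "wy": 0, "wz": 0},
    {"fingers": -1, "dx": 0, "dy": 0, "dz": -0.9, "wx": 0, "wy": 0, "wz": 0},
    {"fingers": -1, "dx": 0, "dy": 0, "dz": -0.9, "wx": 0, "wy": 0, "wz": 0},
    {"fingers": -1, "dx": -0.5, "dy": 0.4, "dz": -0.9, "wx": 0, "wy": 0, "wz": 0},
    {"fingers": -1, "dx": -0.8, "dy": 0.8, "dz": -0.9, "wx": 0, "wy": 0, "wz": 0},
    {"fingers": -1, "dx": -0.8, "dy": 0.8, "dz": -0.5, "wx": 0, "wy": 0, "wz": 0},
    {"fingers": -1, "dx": -0.8, "dy": 0.8, "dz": 0, "wx": 0, "wy": 0, "wz": 0},
    {"fingers": -1, "dx": -0.8, "dy": 0.8, "dz": 0, "wx": 0, "wy": 0, "wz": 0},
    {"fingers": -1, "dx": -0.5, "dy": 0.5, "dz": 0, "wx": 0, "wy": 0, "wz": 0},
    {"fingers": -1, "dx": 0, "dy": 0, "dz": 0, "wx": 0, "wy": 0, "wz": 0},
  ],
)

```text
clock: 10.2
eef_pos: [508.7, -21.5, 186.4]
eef_rot: [[0.907, 0.42, -0.001], [0.42, -0.907, -0.001], [-0.002, 0.001, -1.0]]
contact_force: [0.0, -0.3, -0.1]
finger_gap: 0.4
```

```bash
python3 look.py pics/f.png; python3 arc.py; python3 tab.py
```

```text
ang 333.7120355962352 [510.09910488 -17.63020579 186.45122046] [ 0.90614724 -0.48853401  0.18649124]
scene [282 237  24  23 193] ((293.52374267578125, 247.75164794921875), (21.604618072509766, 22.86393928527832), 109.07288360595703)
69 [563.22786697 116.75838386  69.        ] 45.53298059011789
54 [556.17341366 113.95644714  54.        ] 42.1083830926554
wrist [ 106   36   68   70 1687] ((139.63211059570312, 70.94070434570312), (64.22193908691406, 74.78225708007812), 142.43812561035156)
69 [562.38949399 117.76292361  69.        ] 45.456616997790675
54 [561.00363742 123.52437799  54.        ] 46.311854756405
```

View pics/f.png

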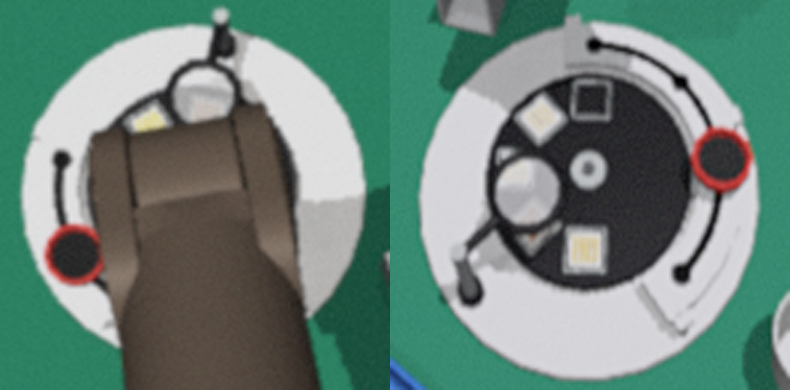

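View pics/fw.png

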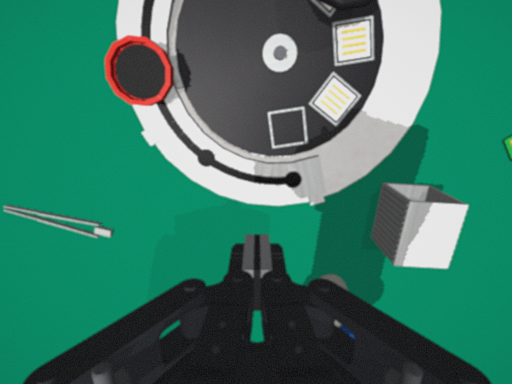

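```bash
python3 -c "
from bench import robot
s=robot.state();print(s['clock'],s['contact_force'],abs(s['joint_velocities']).max() if hasattr(s['joint_velocities'],'max') else s['joint_velocities'])
print(robot.sign_off())"
```

```text
10.45 [-0.08928861  0.38489125 -0.36963238] 0.13294970671202375
the job is handed in; nothing more can be done
None
```

The table is locked one hole further on, with the copper-lined plate moved round to the magnifier. I handed the job in at 10.45 s.

I pressed the red plunger about 15 mm with the shut fingertips. Holding it down, I pushed the table 45° clockwise, let the plunger rise and moved the arm clear.

**Last checks**
- **Plunger up:** the scene and wrist views agree on the cap only if its rim is at the "up" height of 69 mm. They put it at about (562.8, 117.3), within 2.5 mm of the next hole I had measured. While letting go, the cap still pushed back with about 4 N at 58.8 mm, as it should when coming up in a hole.
- **Table angle:** about 45.5° as read, or about 44.7° after taking off the offset in the starting reading.
- **Plates:** seen from the scene camera just before release, the third plate was within 0.2° of where the copper plate had started.
- **Surroundings:** the fingers touched only the plunger. In the views I took, the plates sit in their nests and nothing nearby has visibly moved. I did not measure the bystanders one by one.

**Disagreement:** at my first stop, the arm and cap readings said about 45°, but the plates said about 43°. I went with the plates and pushed about 2.8 mm further before letting go.

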